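# Load one instrument pack with a single stroke of the hand-cranked pack loader

## Task

Take the loose instrument pack out of its little stand and stand it upright in the empty slot of the pack loader, between the two blue pusher pads and the packs already loaded, and let go of it. Then turn the flywheel clockwise by its black crank grip through exactly one revolution, so that the pusher drives the pack into the row and comes back and the red mark stands at the red pointer again. The wheel runs out of true, so follow it by feel and never lean more than gently on the rubber-mounted grip; leave everything else on the cart where it is.

Things in the scene. Friction and masses are not known exactly. Their poses are not given: they have to be found in the camera images.
- pack: the loose instrument pack to load: a flat grey-green bar 168 x 9 x 38 mm (its x, y, z), about 50 g, standing on its long narrow edge in the stand; origin at the centre of its underside, z up. Take it from above by its 9 mm thickness (fingers close along its y).
- pack_stand: small fixed white stand, base 150 x 50 x 6 mm, origin at the centre of its underside. The pack stands on the base, along the stand's x, between blue cheeks rising to z 21 mm near its ends (x +-40 to +-70 mm); the middle 80 mm are open for the fingers. Lift the pack straight up.
- loader: hand-cranked pack loader, fixed: aluminium plate 200 (x) x 345 (y) x 12 mm, origin on the worktop, plate from y -155 to +190. Channel on the plate for packs standing along x: end guides at x +-90 mm, 35 mm high, y -20 to -147. White housing (y +33 to +179, 62 mm high) bears the flywheel: grey disc, radius 78 mm, top at z 84 mm, disc centre about x 0 (+-22), y +110 mm.
- slot (a point): centre of the empty slot on the channel floor, 12 mm above the worktop; axes as the loader's. The pack's underside centre belongs here, its x along the loader's x. At +y, 10.5 mm off, stand two blue pusher pads (42 mm high, x +-38 to +-72 mm, shifted by up to 9 mm; a gap for a finger between); at -y, about 45 mm off, the row of loaded packs, 51 mm high. The stroke moves the pack about 50 mm to -y.
- pointer (a point): tip of the red home pointer post (12 mm wide, top 82 mm above the worktop) in front of the wheel, at loader x -106, y +110 mm
- crank_grip: black round grip, 28 mm thick, on the flywheel; spins freely on its upright spindle, so the gripper need not turn with the wheel. Origin on the spindle, 86 mm above the worktop; graspable from 92 to 134 mm. A rubber bush lets it yield sideways 1 mm per 4 N, springing back. Turning takes about 3 to 8 N; keep the side load under 16 N.
- bush (a point): middle of the rubber bush that mounts the crank grip on the disc; goes round with the disc. At rest the grip's spindle stands exactly over it (same height, 86 mm); how far the spindle is pushed sideways from it is the load on the grip: 1 mm per 4 N, at most 4 mm (16 N) allowed.
- wheel (a joint): flywheel angle, rad: 0 at home (grip on loader -x side, red rim mark at pointer), growing clockwise from above (grip goes -x, +y, +x, -y). 6.283 = one turn; further starts a second stroke. Friction keeps it where left. The disc runs out of true: the real axis, not visible at rest, lies 41 to 67 mm from the home grip spindle, towards loader +x. Pusher: 56 mm out at half a turn.
- forceps: bystander: steel forceps 213 x 113 mm lying flat near the right edge; origin at the centre of its underside
- cup: bystander: small clear measuring cup, 37 mm wide and 38 mm high; origin at the centre of its underside
- bottle: bystander: white screw-cap bottle, 48 mm wide and 86 mm high, right rear; origin at the centre of its underside

How it is judged:
By the outcome, as a careful person would: the job done as asked, in the order asked, and still so for the second after the job is handed in, with the robot touching nothing.
It also fails if it takes over 67 s, if anything falls off the work surface, if the arm or the gripper's body presses on something with over 40 N, if the wrist force passes 120 N, or if a joint passes its speed limit or range.

## Robot

A 7-joint arm with a two-finger parallel gripper is mounted at the origin on a cart in front of the work surface, level with it; the furniture and walls round the work are solid. World frame = base frame: x ahead of the robot, y to its left, z up, the work surface at z = 0. Lengths are in m, angles in rad, forces in N, time in s.
With the tool pointing down it reaches from about 0.4 to 0.85 m from the base axis. Payload 4.5 kg.
Tool frame: the origin (TCP) lies at the very end of the fingers, on their centre line; the grasp point (between the pads) lies 19 mm behind it (arm.grasp_offset is the z of the grasp point in the tool frame, in m); z points along the fingers, y is the line along which they close (so a half turn about z gives the same grasp; the last joint's range is limited). The gripper opens to 85 mm and grips with 20 to 120 N. Pads are 22 mm wide; open, the fingers measure 114 mm over their backs; the gripper's body (76 mm by 85 mm) begins 54 mm behind the grasp point. The pads swing forward as they close: fully open they stand 13 mm farther back than shut.
Start: joints at [-1.277, 0.689, -0.195, 1.565, 0.157, 0.902, -0.215], TCP at [0.161, 0.604, 0.231] pointing down, gripper open.
Joint ranges: [-3.01, 3.01], [-0.46, 2.08], [-1.47, 1.51], [0.13, 2.56], [-1, 4.14], [0.04, 2.09], [-2.66, 2.66]. Speed limits (rad/s): [2.57, 2.57, 3.14, 3.14, 3.14, 3.14, 3.14].

## Interface

Orientations are given as a unit quaternion [x, y, z, w].
In Python, from plant import arm gives the robot as it stands. The module is installed in compiled form; this text tells all that it offers.
- The arm moves only by the shell command python3 -m creep 'ROWS' [FORCE]. ROWS is JSON, a list that holds one entry, the list of rows, each a list of 7 numbers: the finger opening in cm, from 0 to 8.54, then the shift along the tool's x, y, z in cm, then the turn, a rotation vector about the tool's x, y, z in degrees. In form: [[[gripper, x, y, z, wx, wy, wz], ...]]. A call has 1 to 20 rows; each row shifts and turns the commanded pose from where the row before left it, along the tool's axes as they then stand; what a row does not reach is not made up. A row lasts 1/8 s, in which the tool goes at most 62.5 mm and 10.7 degrees, less where a joint would pass 70% of its speed; a pose out of reach is approached as far as the arm can. A call is refused whole if a number of a shift passes 6.25 or a number of a turn 10.7, either way. A call with a gripper value outside its range is refused whole. The fingers move at their own pace and stop on an object; FORCE is the grip in N (left out, the last holds). Time passes only in rows, so rows that do not move let the fingers close. It gives the time, the measured TCP pose, the force, the opening and the grip force at its end, in the units of the state.
- arm.read_state(): the state, without advancing time (a new reading comes with each control period).
- arm.camera(name): name is "side" or "top" or "wrist"; returns the picture (400x640x3 uint8, red, green, blue); there is no depth.
- arm.camera_params(name): a dict with "fx", "fy", "cx", "cy" (pixels), "R" (3x3) and "t" (3): a world point X has camera coordinates R X + t; the wrist camera has in their place "tool_from_camera" (4x4, takes a point from camera to tool coordinates, whose origin is the TCP and whose axes are the flange's). Camera axes: x right, y down, z forward; pixel columns grow to the right and rows downward; lengths in m; the calibration is good to about 2 mm. The wrist camera is an equidistant fisheye: a pixel r from the principal point sees the ray r / f radians off the axis. A picture is of the moment at which its call begins: read the wrist's pose just before it. camera_params takes no time and is no camera call.
- arm.job_done(): hands the job in; it is judged then, once.
Trained networks look in the newest picture that a camera, given by its name, has taken for a name from the list of things; names that differ only in an ending like _2 or _b are one class to them, and where a whole thing is asked for, a point or a joint stands for the part that bears it (a point fixed in the world has none). Each returns a list of dicts, best first, with "confidence" (0 to 1); they miss things now and then, are a little off and sometimes report something else, mostly with a low value. They report only what shows in the picture. A call takes as long as a camera call.
- arm.spot_in(query, camera): "rect" ([left, top, right, bottom] in pixels, round what is visible of it).
- arm.pinpoint(query, camera): "centre" ([row, column] in pixels: a listed point, or the origin of a listed thing).
The state is a dict: "clock": time; "q": joint angles; "qvel": joint speeds; "joint_torque": joint torques, N m; "tcp_pos": TCP position; "ee_rot": TCP orientation; "ft_force": force on the tool from outside, world axes, zero at the start; "moment": the same for the moment, N m; "grip_width": opening from 0.0 (shut) to 1.0 (fully open); "finger_force": force on a finger pad.
Only numpy, scipy, OpenCV 4.12 (cv2) and the standard library are available. Lean on these libraries where they do the work, as an engineer would, in place of code of your own. Each camera call takes 0.05 s, during which the arm holds its last target. There are 200 camera calls.

## Working session

There is one attempt and no reset: what is moved stays moved. The work goes in short steps, Python scripts to look and compute and a shell command to move; the robot and the scene stay as the last step left them, time stands still between calls to the robot, and variables do not carry over. Pictures are saved under pics/ and viewed, at most 10 in all, crops included, and the job is handed in when it is done.

```bash
mkdir -p pics; cat > h.py <<'E'
import numpy as np, cv2
from plant import arm
from scipy.spatial.transform import Rotation as Ro
def ray(cam,row,col,st=None):
    p=arm.camera_params(cam)
    if cam!='wrist':
        R=np.array(p['R']);t=np.array(p['t'])
        d=R.T@np.array([(col-p['cx'])/p['fx'],(row-p['cy'])/p['fy'],1]);return -R.T@t,d
    u=(col-p['cx'])/p['fx'];v=(row-p['cy'])/p['fy'];r=np.hypot(u,v)+1e-9
    c=np.array([np.sin(r)*u/r,np.sin(r)*v/r,np.cos(r)])
    T=np.array(p['tool_from_camera']);Rw=Ro.from_quat(st['ee_rot']).as_matrix()
    return np.array(st['tcp_pos'])+Rw@T[:3,3],Rw@T[:3,:3]@c
def at(cam,row,col,z,st=None):
    o,d=ray(cam,row,col,st);return o+d*(z-o[2])/d[2]
def proj(cam,X):
    p=arm.camera_params(cam);c=np.array(p['R'])@X+np.array(p['t'])
    return p['fy']*c[1]/c[2]+p['cy'],p['fx']*c[0]/c[2]+p['cx']
def shot(cam,name=None):
    st=arm.read_state();im=arm.camera(cam)
    if name: cv2.imwrite('pics/'+name,cv2.cvtColor(np.asarray(im),cv2.COLOR_RGB2BGR))
    return st,im
E
python3 - <<'E'
from h import *
np.set_printoptions(precision=4,suppress=True)
st=arm.read_state();print(st,arm.grasp_offset)
Z=dict(pack=.006,pack_stand=0,loader=0,slot=.012,pointer=.082,crank_grip=.086,bush=.086,wheel=.084,forceps=0,cup=0,bottle=0)
for c in('top','side','wrist'):
    st,im=shot(c,c+'0.png')
    for n,z in Z.items():
        for r in arm.pinpoint(n,c)[:2]:
            print(c,n,np.array(r['centre']),round(r['confidence'],2),at(c,*r['centre'],z,st)[:2])
E
```

```text
{'clock': 0.0, 'q': array([-1.2772,  0.69  , -0.1945,  1.5664,  0.1573,  0.9025, -0.2151]), 'qvel': array([ 0.0037, -0.0005, -0.001 , -0.0006, -0.0009,  0.0014,  0.0014]), 'joint_torque': array([ -0.0001, -53.9612,  -1.2667, -15.8544,   0.0091,   0.0094,
         0.    ]), 'tcp_pos': array([0.1604, 0.6034, 0.2305]), 'ee_rot': array([ 0.1295,  0.9916, -0.001 , -0.0001]), 'ft_force': array([-0.0944,  1.2416, -0.3778]), 'moment': array([-0.0233, -0.0091, -0.0107]), 'finger_force': 0.0, 'grip_width': 0.9983099824913315} -0.0187
top pack [224.9 214.1] 0.61 [0.4701 0.2178]
top pack_stand [221.7 216.1] 0.65 [0.4786 0.2146]
top loader [193.6 343. ] 0.96 [ 0.5395 -0.1078]
top slot [191.6 364. ] 0.89 [ 0.5407 -0.1597]
top pointer [235.9 299. ] 0.68 [0.4312 0.0002]
top crank_grip [214.4 299.8] 0.5 [ 0.4799 -0.003 ]
top bush [214.3 300.6] 0.76 [ 0.48   -0.0048]Traceback (most recent call last):
  File "<stdin>", line 8, in <module>
ValueError: it knows: bottle, bush, crank_grip, cup, forceps, loader, pack, pack_stand, pointer, slot
```

View pics/top0.png

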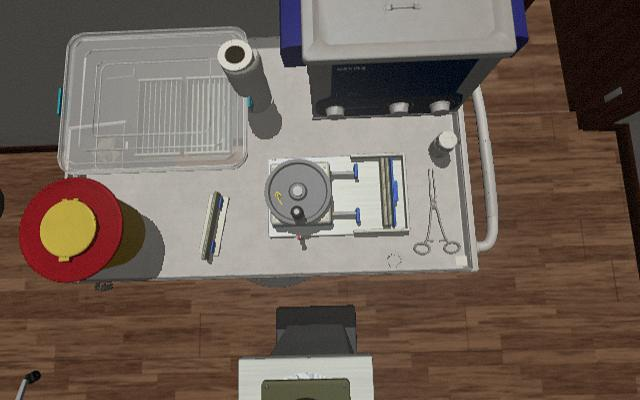

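```bash
python3 - <<'E'
from h import *
np.set_printoptions(precision=4,suppress=True)
Z=dict(pack=.006,pack_stand=0,loader=0,slot=.012,pointer=.082,crank_grip=.086,bush=.086,forceps=0,cup=0,bottle=0)
for c in('side','top'):
    st,im=shot(c,c+'0.png')
    for n,z in Z.items():
        for r in arm.pinpoint(n,c)[:2]:
            if r['confidence']>.3: print(c,n,np.array(r['centre']),round(r['confidence'],2),at(c,*r['centre'],z,st)[:2])
    p=arm.camera_params(c);print(c,-np.array(p['R']).T@np.array(p['t']),p['fx'])
im=cv2.imread('pics/top0.png');cv2.imwrite('pics/t1.png',cv2.resize(im[140:280,190:460],None,fx=2.9,fy=2.9,interpolation=cv2.INTER_CUBIC))
print(arm.camera_params('wrist'))
E
```

```text
side pack [152.5 278.1] 0.88 [0.4607 0.2391]
side pack_stand [156.8 280.2] 0.76 [0.4636 0.2224]
side pack_stand [227.5 335.3] 0.71 [ 0.5367 -0.1192]
side loader [226.6 334.2] 0.74 [ 0.5349 -0.1154]
side loader [157.1 281.8] 0.39 [0.4682 0.2193]
side slot [233.3 341.7] 0.68 [ 0.5423 -0.1527]
side pointer [182.6 282.9] 0.9 [0.4304 0.0026]
side crank_grip [176.8 303.2] 0.43 [0.4864 0.0047]
side bush [179.6 304.1] 0.71 [ 0.4858 -0.007 ]
side forceps [300.8 342. ] 0.57 [ 0.4828 -0.3268]
side cup [276.1 283.9] 0.43 [ 0.3751 -0.2268]
side bottle [294.4 413.9] 0.79 [ 0.6401 -0.3584]
side [ 0.3211 -0.7233  0.718 ] 366.61566951471497
top pack [228.7 212.1] 0.78 [0.4607 0.2227]
top pack [214.7 298.3] 0.46 [0.4888 0.0061]
top pack_stand [221.9 214.2] 0.63 [0.4783 0.2194]
top loader [193.8 342.2] 0.75 [ 0.5391 -0.1058]
top slot [194.3 362.8] 0.69 [ 0.534  -0.1564]
top pointer [236.1 297.5] 0.61 [0.4308 0.0036]
top crank_grip [215.3 299.3] 0.69 [ 0.4778 -0.0018]
top bush [215.9 299.7] 0.96 [ 0.4764 -0.0027]
top bush [195.1 343.1] 0.33 [ 0.5212 -0.1037]
top forceps [211.3 430.2] 0.58 [ 0.4873 -0.3229]
top bottle [151.5 439.5] 0.81 [ 0.6401 -0.3583]
top [ 0.3762 -0.0611  0.951 ] 381.016094750222
{'fx': 309.70691628693146, 'fy': 309.70691628693146, 'cx': 317.3806840409765, 'cy': 199.9140237180573, 'tool_from_camera': array([[-0.0002, -0.9505, -0.3108,  0.0801],
       [ 1.    , -0.0003,  0.0006, -0.0007],
       [-0.0006, -0.3108,  0.9505, -0.1429],
       [ 0.    ,  0.    ,  0.    ,  1.    ]])}
```

View pics/side0.png

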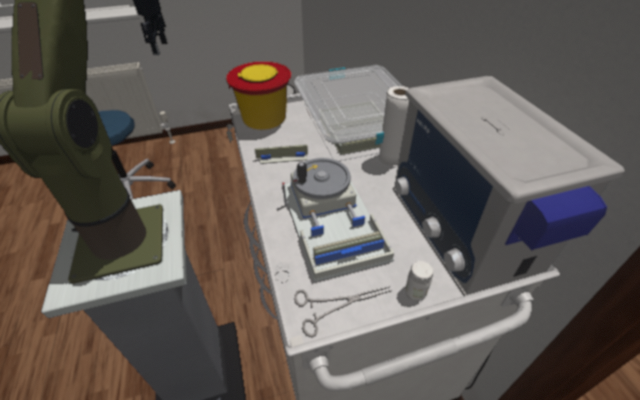

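View pics/t1.png

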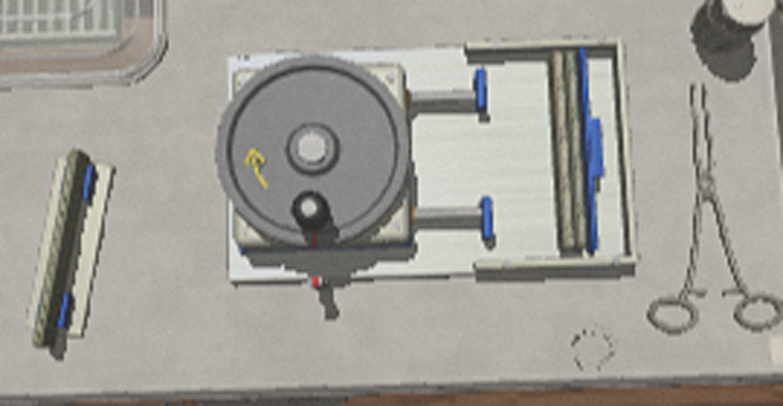

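```bash
cat >> h.py <<'E'
def tri(a,b):
    (o1,d1),(o2,d2)=a,b
    s=np.linalg.lstsq(np.c_[d1,-d2],o2-o1,rcond=None)[0]
    return o1+d1*s[0],o2+d2*s[1]
def go(target,yaw=None):
    st=arm.read_state();R=Ro.from_quat(st['ee_rot']);p=np.array(st['tcp_pos'])
    y=R.as_matrix()[:,1];cur=np.degrees(np.arctan2(-y[0],y[1]))
    print('tcp',p.round(4),'yaw',cur.round(2),'tilt',R.as_matrix()[:,2].round(3),'shift cm',(R.inv().apply(np.array(target)-p)*100).round(2), 'tool z turn', None if yaw is None else -(yaw-cur))
E
python3 - <<'E'
from h import *
np.set_printoptions(precision=4,suppress=True)
print('bin',tri(ray('top',230,68),ray('side',72,258)))
def c(u,v,z):return at('top',140+v/2.9,190+u/2.9,z)
for n,u,v,z in[('plTL',228,55,.012),('plBL',230,282,.012),('plBR',632,275,.012),('plTR',622,40,.012),('padT',482,90,.054),('padB',487,218,.054),('rowT',553,52,.063),('rowB',566,248,.063),('gripTop',310,207,.134),('packT',75,152,.044),('packB',40,345,.044),('discT',312,55,.084),('discB',312,246,.084),('discL',217,150,.084),('discR',412,150,.084)]: print(n,c(u,v,z))
go([.44,.22,.2],-10)
go([.3,.25,.3],-10)
E
```

```text
bin (array([0.4522, 0.4715, 0.1776]), array([0.4566, 0.4711, 0.1777]))
plTL [0.6335 0.0783 0.012 ]
plBL [0.4346 0.0785 0.012 ]
plBR [ 0.4299 -0.2612  0.012 ]
plTR [ 0.6341 -0.2664  0.012 ]
padT [ 0.5842 -0.1391  0.054 ]
padB [ 0.4774 -0.1382  0.054 ]
rowT [ 0.612  -0.1981  0.063 ]
rowB [ 0.4501 -0.1993  0.063 ]
gripTop [ 0.4809 -0.0001  0.134 ]
packT [0.5455 0.2033 0.044 ]
packB [0.3861 0.2301 0.044 ]
discT [ 0.6112 -0.0007  0.084 ]
discB [0.4563 0.0027 0.084 ]
discL [0.5357 0.0772 0.084 ]
discR [ 0.5303 -0.0787  0.084 ]
tcp [0.1605 0.6041 0.2313] yaw -14.88 tilt [-0.  0. -1.] shift cm [-36.88 -29.94   3.13] tool z turn -4.883071167062647
tcp [0.1605 0.6041 0.2313] yaw -14.88 tilt [-0.  0. -1.] shift cm [-22.57 -30.63  -6.87] tool z turn -4.883071167062647
```

```bash
python3 -m creep '[[[8.5,0,0,-5,0,0,0],[8.5,-4,-3.3,0,0,0,0],[8.5,-4,-3.3,0,0,0,0],[8.5,-4,-3.3,0,0,0,0],[8.5,-4,-3.3,0,0,0,0],[8.5,-4,-3.3,0,0,0,0],[8.5,-4,-3.3,0,0,0,0],[8.5,-4,-3.3,0,0,0,0],[8.5,-4,-3.3,0,0,0,0],[8.5,-4,-3.3,2,0,0,0],[8.5,-0.9,0,5,0,0,-5],[8.5,0,0,0,0,0,0]]]' 40
python3 - <<'E'
from h import *
np.set_printoptions(precision=4,suppress=True)
st,im=shot('wrist','w1.png')
for n,z in dict(pack=.006,pack_stand=0,loader=0,slot=.012,pointer=.082,crank_grip=.086,bush=.086).items():
    for r in arm.pinpoint(n,'wrist')[:1]: print(n,np.array(r['centre']),round(r['confidence'],2),at('wrist',*r['centre'],z,st)[:2])
go([.466,.217,.02],-9.5)
E
```

```text
clock: 3.0
tcp_pos: [0.4394, 0.2203, 0.209]
ee_rot: [0.087, 0.996, -0.002, -0.003]
ft_force: [0.1, 0.3, 0.3]
grip_width: 0.993
finger_force: 0.0
pack [195.7 324.1] 0.98 [0.4668 0.2221]
pack_stand [198.8 323.4] 0.67 [0.4723 0.2204]
loader [274.3 123.9] 0.74 [ 0.5401 -0.1053]
slot [278.4 100.4] 0.55 [ 0.5382 -0.1501]
pointer [218.6 118.9] 0.8 [ 0.43   -0.0002]
bush [263.1 129.7] 0.67 [ 0.4827 -0.0059]
tcp [0.441  0.2231 0.2124] yaw -9.84 tilt [ 0.002  0.001 -1.   ] shift cm [-2.53 -0.2  19.25] tool z turn -0.3386047316547316
```

View pics/w1.png

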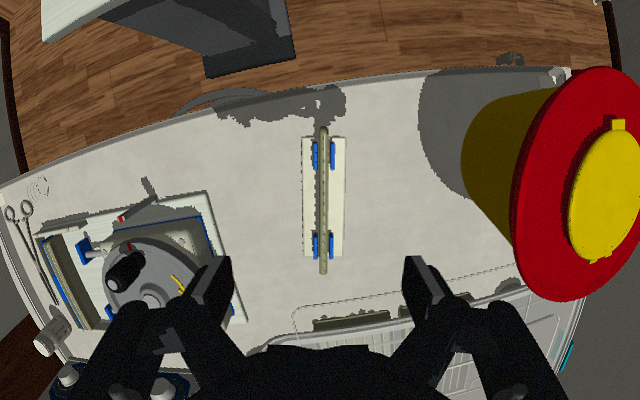

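```bash
python3 - <<'E'
from h import *
np.set_printoptions(precision=4,suppress=True)
st=arm.read_state()
a=at('wrist',128,323,.044,st);b=at('wrist',274,324,.044,st);print(a,b,(a+b)/2,np.degrees(np.arctan2(-(b-a)[0]*0+(b-a)[1],(b-a)[0])),np.linalg.norm(b-a))
for i in range(3): print(np.array(arm.read_state()['tcp_pos']))
go([*((a+b)/2)[:2],.02],-9.5)
E
```

```text
[0.389  0.2376 0.044 ] [0.5541 0.2111 0.044 ] [0.4715 0.2243 0.044 ] -9.112390576353146 0.16717761762578823
[0.441  0.2231 0.2124]
[0.441  0.2231 0.2124]
[0.441  0.2231 0.2124]
tcp [0.441  0.2231 0.2124] yaw -9.84 tilt [ 0.002  0.001 -1.   ] shift cm [-2.95  0.62 19.25] tool z turn -0.3386047316547316
```

```bash
python3 -m creep '[[[7,-1.5,0.3,5,0,0,0],[6,-1.4,0.2,5.5,0,0,0.3],[5,0,0,0,0,0,0],[5,0,0,0,0,0,0]]]' 40
python3 - <<'E'
from h import *
np.set_printoptions(precision=4,suppress=True)
st,im=shot('wrist','w2.png')
for n,z in dict(pack=.006,pack_stand=0).items():
    for r in arm.pinpoint(n,'wrist')[:1]: print(n,np.array(r['centre']),round(r['confidence'],2),at('wrist',*r['centre'],z,st)[:2])
go([.466,.217,.02],-9.5)
E
```

```text
clock: 3.9
tcp_pos: [0.4705, 0.2229, 0.1079]
ee_rot: [0.089, 0.996, 0.001, 0.001]
ft_force: [0.1, -0.9, 0.8]
grip_width: 0.583
finger_force: 0.0
pack [197.  316.3] 0.67 [0.4677 0.2221]
pack_stand [200.6 314.9] 0.8 [0.4725 0.22  ]
tcp [0.4711 0.2231 0.1088] yaw -10.16 tilt [ 0.004  0.002 -1.   ] shift cm [ 0.43 -0.71  8.88] tool z turn -0.6594432502372456
```

View pics/w2.png

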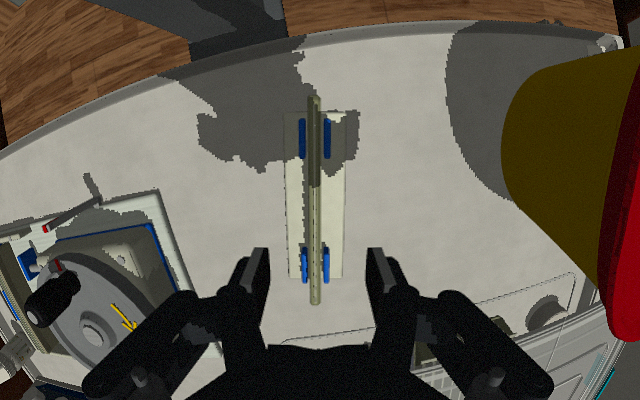

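```bash
python3 - <<'E'
from h import *
np.set_printoptions(precision=4,suppress=True)
st=arm.read_state()
a=at('wrist',97,314.5,.044,st);b=at('wrist',303,315.5,.044,st);print(a,b,(a+b)/2,np.degrees(np.arctan2((b-a)[1],(b-a)[0])),np.linalg.norm(b-a))
go([*((a+b)/2)[:2],.014],-9.5)
E
```

```text
[0.3887 0.2356 0.044 ] [0.5474 0.2074 0.044 ] [0.468  0.2215 0.044 ] -10.048255520523616 0.16116498903150073
tcp [0.4711 0.2231 0.1088] yaw -10.16 tilt [ 0.004  0.002 -1.   ] shift cm [ 0.31 -0.24  9.48] tool z turn -0.6594432502372456
```

```bash
python3 -m creep '[[[5,0.2,-0.2,4.5,0,0,0],[5,0,0,4.9,0,0,0],[5,0,0,0,0,0,0],[1.5,0,0,0,0,0,0],[1.5,0,0,0,0,0,0],[0.6,0,0,0,0,0,0],[0.6,0,0,0,0,0,0],[0.6,0,0,0,0,0,0]]]' 40; python3 -c "
from h import *
go([.469,.222,.014],-9.5);s=arm.read_state();print(s['ft_force'],s['grip_width']*85.4,s['finger_force'])"
```

```text
clock: 5.05
tcp_pos: [0.4693, 0.2212, 0.0145]
ee_rot: [0.089, 0.996, 0.001, 0.002]
ft_force: [-0.7, 0.3, 8.4]
grip_width: 0.097
finger_force: 40.2
tcp [0.4693 0.2212 0.0145] yaw -10.19 tilt [ 0.003  0.002 -1.   ] shift cm [0.04 0.07 0.05] tool z turn -0.6904241132180022
[-0.73077037  0.27336179  8.38831742] 8.263215365728012 40.22593080997467
```

```bash
python3 -m creep '[[[0.6,0,0,-2,0,0,0],[0.6,0,0,-5,0,0,0],[0.6,0,0,-6,0,0,0],[0.6,0,0,-5,0,0,-5],[0.6,0,0,0,0,0,-5],[0.6,0,0,0,0,0,0]]]'; python3 -c "
from h import *
go([.5385,-.155,.18],0.3);s=arm.read_state();print(s['ft_force'],s['grip_width']*85.4,s['finger_force'])"
```

```text
clock: 5.8
tcp_pos: [0.4682, 0.2203, 0.1938]
ee_rot: [0.002, 1.0, 0.0, 0.001]
ft_force: [0.4, 0.0, -2.0]
grip_width: 0.093
finger_force: 39.0
tcp [0.4682 0.2203 0.1938] yaw -0.26 tilt [ 0.002  0.001 -1.   ] shift cm [ -7.2  -37.5    1.36] tool z turn -0.5611867480762787
[ 0.42412157  0.01203757 -2.00868233] 7.938628339245842 38.99562478065491
```

```bash
python3 -m creep '[[[0.6,-0.5,-3,0,0,0,0],[0.6,-0.9,-4.5,0,0,0,0],[0.6,-0.9,-5,0,0,0,0],[0.6,-0.9,-5,0,0,0,0],[0.6,-0.9,-5,0,0,0,0],[0.6,-0.9,-5,0,0,0,0],[0.6,-0.9,-5,0,0,0,0],[0.6,-0.9,-3,0,0,0,0],[0.6,-0.4,-1.5,0,0,0,0],[0.6,0,0,0,0,0,0],[0.6,0,0,0,0,0,0]]]'
python3 - <<'E'
from h import *
np.set_printoptions(precision=4,suppress=True)
st,im=shot('wrist','w3.png')
for n,z in dict(pack=st['tcp_pos'][2]-.0085,loader=0,slot=.012,pointer=.082,bush=.086).items():
    for r in arm.pinpoint(n,'wrist')[:2]: print(n,np.array(r['centre']),round(r['confidence'],2),at('wrist',*r['centre'],z,st)[:2])
go([.5385,-.155,.1],0.3)
E
```

```text
clock: 7.18
tcp_pos: [0.5385, -0.1474, 0.1922]
ee_rot: [0.0, 1.0, 0.001, -0.0]
ft_force: [0.5, 0.1, -0.2]
grip_width: 0.1
finger_force: 39.1
pack [252.  318.9] 0.6 [ 0.5379 -0.147 ]
loader [175.4 354.4] 0.56 [ 0.5389 -0.1061]
slot [176.  312.8] 0.61 [ 0.5368 -0.1524]
pointer [ 82.4 482.7] 0.82 [ 0.4322 -0.0018]
bush [138.2 483.7] 0.82 [0.4822 0.0003]
tcp [ 0.5388 -0.1489  0.1923] yaw -0.12 tilt [-0.  0. -1.] shift cm [ 0.02 -0.61  9.23] tool z turn -0.4176749120120396
```

View pics/w3.png

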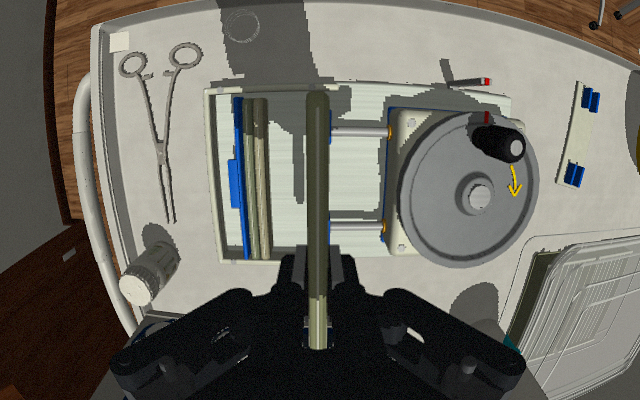

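```bash
python3 - <<'E'
from h import *
np.set_printoptions(precision=4,suppress=True)
st=arm.read_state();zt=st['tcp_pos'][2]+.0295
for n,r,c,z in[('pkN',92,317.5,zt),('pkF',347,318.5,zt),('rowN',97,268,.063),('rowF',258,269,.063),('padN',120,331,.054),('padF',230,330,.054),('guideN',92,290,.047),('guideF',261,290,.047),('plTR',95,512,.012),('plL',90,207,.047),('plLF',262,210,.047)]: print(n,at('wrist',r,c,z,st))
c=cv2.imread('pics/w3.png')[80:280,200:340];cv2.imwrite('pics/c3.png',cv2.resize(c,None,fx=4,fy=3,interpolation=cv2.INTER_CUBIC))
E
```

```text
pkN [ 0.4548 -0.1492  0.2218]
pkF [ 0.5732 -0.149   0.2218]
rowN [ 0.4532 -0.1921  0.063 ]
rowF [ 0.6089 -0.1982  0.063 ]
padN [ 0.4748 -0.1369  0.054 ]
padF [ 0.5819 -0.1369  0.054 ]
guideN [ 0.4488 -0.1742  0.047 ]
guideF [ 0.6211 -0.1787  0.047 ]
plTR [0.435  0.0797 0.012 ]
plL [ 0.4426 -0.254   0.047 ]
plLF [ 0.6251 -0.2689  0.047 ]
```

View pics/c3.png

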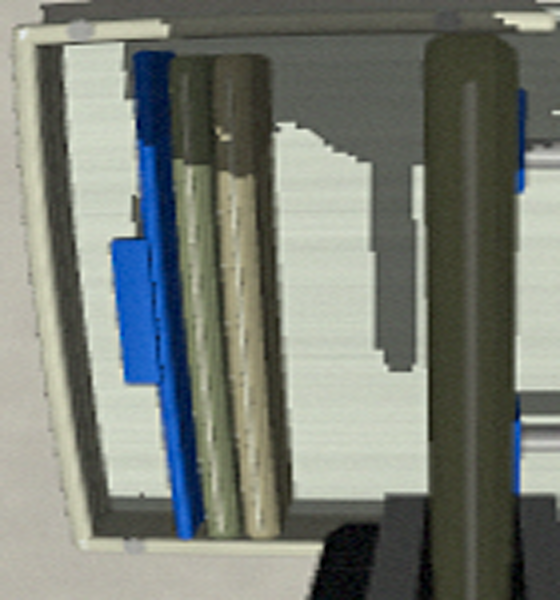

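```bash
python3 - <<'E'
from h import *
np.set_printoptions(precision=4,suppress=True)
im=cv2.imread('pics/top0.png').astype(int)
m=((im[...,0]-im[...,2])>50).astype(np.uint8);m[:, :330]=0;m[:,420:]=0;m[:145]=0;m[240:]=0
n,l,s,c=cv2.connectedComponentsWithStats(m)
for i in range(1,n):
    x,y,w,h,a=s[i]
    if a<6: continue
    ys,xs=np.where(l==i)
    right=[xs[ys==r].max() for r in range(y,y+h)]
    print(s[i],right,'front',at('top',y+h/2-.5,np.median(right)+.5,.054),'xspan',at('top',y-.5,x,.054)[0],at('top',y+h-.5,x,.054)[0])
E
```

```text
[390 156   8  70 190] [np.int64(391), np.int64(391), np.int64(391), np.int64(391), np.int64(391), np.int64(391), np.int64(391), np.int64(391), np.int64(391), np.int64(391), np.int64(392), np.int64(392), np.int64(392), np.int64(392), np.int64(392), np.int64(392), np.int64(392), np.int64(392), np.int64(392), np.int64(392), np.int64(392), np.int64(392), np.int64(392), np.int64(392), np.int64(393), np.int64(396), np.int64(396), np.int64(396), np.int64(396), np.int64(396), np.int64(396), np.int64(396), np.int64(396), np.int64(396), np.int64(397), np.int64(397), np.int64(397), np.int64(397), np.int64(397), np.int64(397), np.int64(397), np.int64(397), np.int64(397), np.int64(397), np.int64(397), np.int64(394), np.int64(394), np.int64(394), np.int64(394), np.int64(394), np.int64(394), np.int64(394), np.int64(394), np.int64(394), np.int64(394), np.int64(394), np.int64(394), np.int64(394), np.int64(395), np.int64(395), np.int64(395), np.int64(395), np.int64(395), np.int64(395), np.int64(395), np.int64(395), np.int64(395), np.int64(395), np.int64(395), np.int64(395)] front [ 0.5335 -0.2277  0.054 ] xspan 0.6196239922691406 0.4505752596202707
[354 164   4  13  37] [np.int64(356), np.int64(356), np.int64(356), np.int64(356), np.int64(356), np.int64(356), np.int64(356), np.int64(357), np.int64(357), np.int64(357), np.int64(357), np.int64(357), np.int64(357)] front [ 0.5867 -0.1399  0.054 ] xspan 0.6029777622874196 0.5709316343842619
[356 208   4  14  40] [np.int64(358), np.int64(358), np.int64(358), np.int64(358), np.int64(358), np.int64(359), np.int64(359), np.int64(359), np.int64(359), np.int64(359), np.int64(359), np.int64(359), np.int64(359), np.int64(359)] front [ 0.4788 -0.142   0.054 ] xspan 0.4957716483332997 0.46254360843606107
```

```bash
python3 -m creep '[[[0.6,0.1,-0.35,3,0,0,-0.6],[0.6,0,0,4,0,0,0],[0.6,0,0,3.5,0,0,0],[0.6,0,0,2,0,0,0],[0.6,0,0,0,0,0,0],[0.6,0,0,0,0,0,0]]]'; python3 - <<'E'
from h import *
go([.538,-.1525,.021],0.5)
s,im=shot('wrist','w4.png')
im=np.asarray(im).astype(int)
m=(im[...,2]-im[...,0]>50).astype(np.uint8)
n,l,st,c=cv2.connectedComponentsWithStats(m)
print(st[(st[:,4]>15)])
print(arm.read_state()['ft_force'])
c=cv2.imread('pics/w4.png')[40:340,200:460];cv2.imwrite('pics/c4.png',cv2.resize(c,None,fx=2,fy=2,interpolation=cv2.INTER_CUBIC))
E
```

```text
clock: 8.22
tcp_pos: [0.5385, -0.1531, 0.0681]
ee_rot: [-0.004, 1.0, -0.0, 0.001]
ft_force: [0.2, 0.5, 0.3]
grip_width: 0.097
finger_force: 39.1
tcp [ 0.5385 -0.1531  0.0681] yaw 0.42 tilt [ 0.001 -0.    -1.   ] shift cm [0.06 0.06 4.71] tool z turn -0.07627234568952934
[[     0      0    640    400 251303]
 [   182     93     37    207   3205]
 [   336    113     17     61    914]
 [   437    112     55     31    180]
 [   535    124     25      5     30]
 [   419    163     19    118    292]
 [   218    329      8      8     40]]
[0.28475322 0.17594137 0.3023738 ]
```

View pics/c4.png

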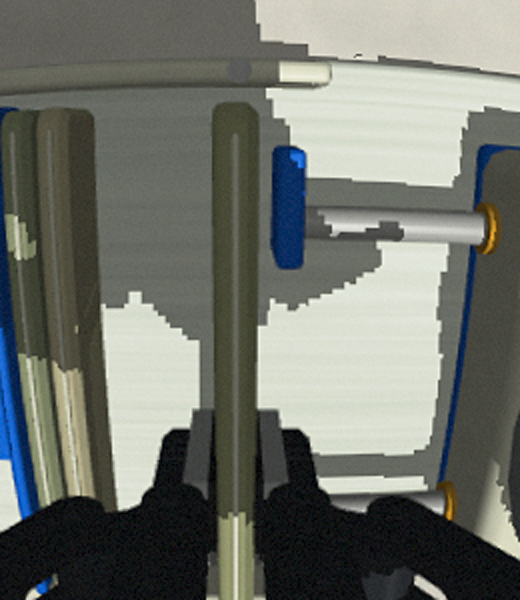

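```bash
python3 - <<'E'
from h import *
np.set_printoptions(precision=4,suppress=True)
s=arm.read_state()
for n,r,c,z in[('padtop',143,337.5,.054),('padbottom',143,336,.012),('packR',120,329,.0975),('packL',120,306,.0975),('packEnd',91,317,.0975),('guide',84,317,.047),('padxN',114,345,.054),('padxF',174,345,.054),('rowN',97,247,.063),('rowN2',200,255,.063)]: print(n,at('wrist',r,c,z,s))
E
```

```text
padtop [ 0.4792 -0.1439  0.054 ]
padbottom [ 0.4849 -0.142   0.012 ]
packR [ 0.4649 -0.15    0.0975]
packL [ 0.4649 -0.1584  0.0975]
packEnd [ 0.4543 -0.1544  0.0975]
guide [ 0.4489 -0.1545  0.047 ]
padxN [ 0.4643 -0.1403  0.054 ]
padxF [ 0.4955 -0.1396  0.054 ]
rowN [ 0.4554 -0.1879  0.063 ]
rowN2 [ 0.5071 -0.1858  0.063 ]
```

```bash
python3 -m creep '[[[0.6,0,0,1.6,0,0,0],[0.6,0,0,1.6,0,0,0],[0.6,0,0,1.0,0,0,0],[0.6,0,0,0.3,0,0,0],[0.6,0,0,0,0,0,0],[0.6,0,0,0,0,0,0]]]'; python3 -c "
from h import *
go([.538,-.1525,.0205],0.5);print(arm.read_state()['ft_force'])"
```

```text
clock: 9.02
tcp_pos: [0.5381, -0.1532, 0.0226]
ee_rot: [-0.004, 1.0, -0.0, 0.0]
ft_force: [-0.1, 0.3, -0.6]
grip_width: 0.099
finger_force: 39.1
tcp [ 0.5381 -0.1532  0.0226] yaw 0.41 tilt [ 0.001 -0.    -1.   ] shift cm [0.01 0.07 0.21] tool z turn -0.08917895296689815
[-0.08959526  0.2575579  -0.61803701]
```

```bash
python3 -m creep '[[[0.6,0,0,0.1,0,0,0],[0.6,0,0,0.1,0,0,0],[0.6,0,0,0,0,0,0]]]'; python3 -c "
from h import *
go([.538,-.1525,.0205],0.5);print(arm.read_state()['ft_force'])"
```

```text
clock: 9.4
tcp_pos: [0.5379, -0.1532, 0.0206]
ee_rot: [-0.004, 1.0, -0.0, 0.0]
ft_force: [-2.0, -1.0, 3.7]
grip_width: 0.096
finger_force: 39.5
tcp [ 0.5379 -0.1532  0.0206] yaw 0.41 tilt [ 0. -0. -1.] shift cm [-0.01  0.07  0.01] tool z turn -0.08741135758407176
[-2.02715158 -0.96692092  3.66895143]
```

```bash
python3 -m creep '[[[1.2,0,0,0,0,0,0],[1.8,0,0,0,0,0,0],[2.6,0,0,0,0,0,0],[2.6,0,0,0,0,0,0],[2.6,0,0,-1,0,0,0],[2.6,0,0,-3,0,0,0],[2.6,0,0,-5,0,0,0],[2.6,0,0,-6,0,0,0],[2.6,0,0,-3,0,0,0],[2.6,0,0,0,0,0,0]]]'; python3 - <<'E'
from h import *
np.set_printoptions(precision=4,suppress=True)
st,im=shot('wrist','w5.png')
for n,z in dict(pack=.012,slot=.012,pointer=.082,bush=.086,crank_grip=.086).items():
    for r in arm.pinpoint(n,'wrist')[:2]: print(n,np.array(r['centre']),round(r['confidence'],2),at('wrist',*r['centre'],z,st)[:2])
c=cv2.imread('pics/w5.png')[60:300,160:560];cv2.imwrite('pics/c5.png',cv2.resize(c,None,fx=2,fy=2,interpolation=cv2.INTER_CUBIC))
go([.481,-.0005,.105],0.5)
E
```

```text
clock: 10.65
tcp_pos: [0.5394, -0.1535, 0.2034]
ee_rot: [-0.003, 1.0, -0.001, 0.003]
ft_force: [0.8, 0.1, -0.1]
grip_width: 0.304
finger_force: 0.0
pack [173.8 319.5] 0.88 [ 0.5392 -0.1518]
slot [170.1 319.5] 0.93 [ 0.535  -0.1518]
slot [172.3 319.8] 0.42 [ 0.5375 -0.1515]
pointer [ 85.9 486.8] 0.69 [0.4344 0.0015]
bush [139.2 485. ] 0.96 [0.4845 0.0012]
crank_grip [138.  486.4] 0.9 [0.4833 0.0026]
crank_grip [138.  574.7] 0.65 [0.4719 0.1261]
tcp [ 0.5369 -0.153   0.199 ] yaw 0.43 tilt [-0.003  0.001 -1.   ] shift cm [ 5.45 15.29  9.42] tool z turn -0.07326236123488611
```

View pics/c5.png

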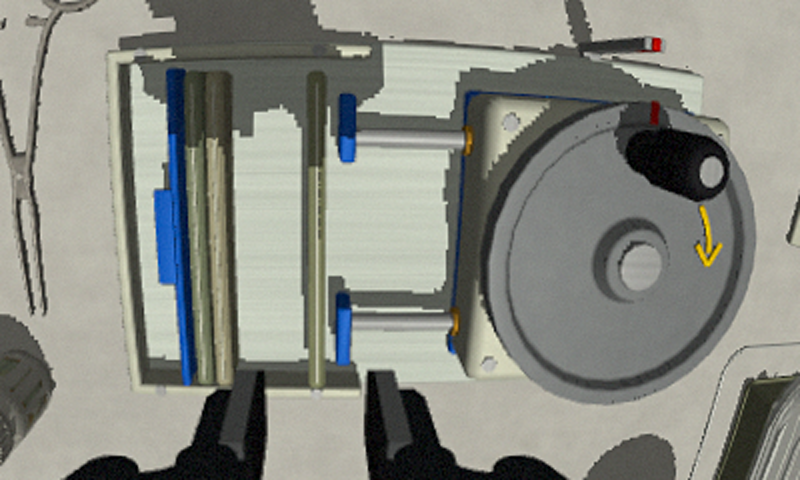

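```bash
python3 -m creep '[[[5,1.3,3.8,0,0,0,0],[7.5,1.4,3.8,0,0,0,0],[7.5,1.4,3.8,0,0,0,0],[7.5,1.3,3.9,0,0,0,0],[7.5,0,0,3,0,0,0],[7.5,0,0,0,0,0,0],[7.5,0,0,0,0,0,0]]]' 40; python3 - <<'E'
from h import *
np.set_printoptions(precision=4,suppress=True)
st,im=shot('wrist','w6.png')
for n,z in dict(pack=.012,pointer=.082,bush=.086,crank_grip=.086).items():
    for r in arm.pinpoint(n,'wrist')[:1]: print(n,np.array(r['centre']),round(r['confidence'],2),at('wrist',*r['centre'],z,st)[:2])
go([.482,0,.1],0.5)
E
```

```text
clock: 11.82
tcp_pos: [0.4828, -0.001, 0.1703]
ee_rot: [-0.003, 1.0, -0.0, -0.0]
ft_force: [0.4, -0.0, 1.3]
grip_width: 0.874
finger_force: 0.0
pack [230.1 183.7] 0.86 [ 0.538  -0.1528]
pointer [141.5 317.3] 0.75 [ 0.4321 -0.0019]
bush [208.1 319.4] 0.97 [0.4835 0.0001]
crank_grip [210.4 325.3] 0.65 [0.4854 0.0047]
tcp [ 0.4831 -0.0009  0.1708] yaw 0.36 tilt [ 0.001  0.    -1.   ] shift cm [0.12 0.09 7.08] tool z turn -0.13933503000132402
```

```bash
python3 -m creep '[[[7.5,0,0.1,3,0,0,0],[6,0,0,3.3,0,0,0],[5,0,0,0.7,0,0,0],[4,0,0,0,0,0,0],[3.2,0,0,0,0,0,0],[2.6,0,0,0,0,0,0],[2.4,0,0,0,0,0,0],[2.4,0,0,0,0,0,0],[2.4,0,0,0,0,0,0]]]' 40; python3 -c "
from h import *
go([.4835,0,.101],0.5);s=arm.read_state();print(s['ft_force'],s['moment'],s['grip_width']*85.4,s['finger_force'])"
```

```text
clock: 13.2
tcp_pos: [0.4833, 0.001, 0.1009]
ee_rot: [-0.004, 1.0, 0.0, 0.001]
ft_force: [-0.3, 2.7, 6.2]
grip_width: 0.312
finger_force: 39.5
tcp [0.4833 0.001  0.1009] yaw 0.44 tilt [ 0.002  0.001 -1.   ] shift cm [-0.02 -0.1  -0.01] tool z turn -0.059289770607412084
[-0.28309063  2.72468929  6.18898504] [0.44263343 0.08344217 0.02641194] 26.68148420844085 39.512407975271344
```

```bash
cat > f.py <<'E'
from h import *
import json,os,sys
from scipy.optimize import least_squares
s=arm.read_state();p=np.array(s['tcp_pos'])[:2]*1e3;F=np.array(s['ft_force'])
L=json.load(open('log.json')) if os.path.exists('log.json') else []
b=p+F[:2]/4
L.append([*p,*b]);json.dump(L,open('log.json','w'))
B=np.array(L)[:,2:];h=B[0]
print('t',s['clock'],'tcp',p.round(2),'z',s['tcp_pos'][2].round(4),'F',F.round(1),'bush',b.round(2))
if len(B)>1:
    # params: axis; prior radius 54+-8 and axis y near home y
    f=lambda q:np.r_[(np.hypot(*(B-q).T)-np.hypot(*(B.mean(0)*0+h-q)))/.3,(q[0]-h[0]-54)/8,(q[1]-h[1])/3]
    q=least_squares(f,[h[0]+54,h[1]]).x;R=np.hypot(*(h-q))
    an=lambda v:np.degrees(np.arctan2(*(np.array([1,-1])*(v-q))[::-1]*np.array([-1,-1])))
    w=lambda v:np.degrees(np.arctan2((v-q)[1],-(v-q)[0]))
    print('axis',q.round(2),'R',R.round(2),'ang',((w(b)-w(h))%360).round(2),'tcp r',np.hypot(*(p-q)).round(2),'tcp ang',((w(p)-w(h))%360).round(2),'resid',(np.hypot(*(B-q).T)-R).round(2)[-5:])
    # rows: next arc tcp, lead tangential, along 6 deg steps
    Rw=Ro.from_quat(s['ee_rot']).as_matrix();a0=np.radians(w(p));prev=p
    n=int(sys.argv[1]);st=float(sys.argv[2])
    for k in range(1,n+1):
        a=a0+np.radians(st*k);t=q+R*np.array([-np.cos(a),np.sin(a)])
        d=Rw.T@np.r_[t-prev,0]/10;prev=t;print(d[:2].round(2).tolist(),end=' ')
    print()
E
python3 f.py; python3 -m creep '[[[2.4,-0.02,0.47,0,0,0,0],[2.4,-0.06,0.47,0,0,0,0],[2.4,-0.10,0.46,0,0,0,0],[2.4,-0.14,0.45,0,0,0,0],[2.4,0,0,0,0,0,0],[2.4,0,0,0,0,0,0]]]' && python3 f.py 5 6
```

```text
t 13.2 tcp [483.29   0.96] z 0.1009 F [-0.3  2.7  6.2] bush [483.22   1.64]
clock: 13.95
tcp_pos: [0.4855, 0.0174, 0.1008]
ee_rot: [-0.003, 1.0, -0.001, -0.0]
ft_force: [-1.3, -1.1, 8.1]
grip_width: 0.314
finger_force: 39.6
t 13.95 tcp [485.49  17.39] z 0.1008 F [-1.3 -1.1  8.1] bush [485.16  17.11]
axis [538.01   2.51] R 54.8 ang 16.35 tcp r 54.59 tcp ang 16.72 resid [0.   0.03]
[-0.17, 0.55] [-0.24, 0.52] [-0.3, 0.49] [-0.35, 0.46] [-0.39, 0.42]
```

```bash
python3 -m creep '[[[2.4,-0.17,0.55,0,0,0,0],[2.4,-0.24,0.52,0,0,0,0],[2.4,-0.30,0.49,0,0,0,0],[2.4,-0.35,0.46,0,0,0,0],[2.4,0,0,0,0,0,0],[2.4,0,0,0,0,0,0]]]' && python3 f.py 6 6
```

```text
clock: 14.7
tcp_pos: [0.4962, 0.0377, 0.1009]
ee_rot: [-0.003, 1.0, -0.001, 0.0]
ft_force: [-0.9, -1.3, 8.2]
grip_width: 0.315
finger_force: 39.5
t 14.7 tcp [496.2   37.68] z 0.1009 F [-0.9 -1.3  8.2] bush [495.97  37.35]
axis [537.06   2.56] R 53.84 ang 41.23 tcp r 53.88 tcp ang 41.66 resid [ 0.    0.05 -0.01]
[-0.39, 0.4] [-0.43, 0.36] [-0.47, 0.31] [-0.5, 0.26] [-0.52, 0.21] [-0.54, 0.16]
```

```bash
python3 -m creep '[[[2.4,-0.39,0.40,0,0,0,0],[2.4,-0.43,0.36,0,0,0,0],[2.4,-0.47,0.31,0,0,0,0],[2.4,-0.50,0.26,0,0,0,0],[2.4,0,0,0,0,0,0],[2.4,0,0,0,0,0,0]]]' && python3 f.py 6 6
```

```text
clock: 15.45
tcp_pos: [0.5136, 0.0512, 0.101]
ee_rot: [-0.003, 1.0, -0.001, -0.0]
ft_force: [-1.6, -1.4, 9.0]
grip_width: 0.313
finger_force: 39.7
t 15.45 tcp [513.64  51.15] z 0.101 F [-1.6 -1.4  9. ] bush [513.25  50.8 ]
axis [536.92   2.6 ] R 53.7 ang 64.87 tcp r 53.85 tcp ang 65.41 resid [ 0.    0.05 -0.   -0.  ]
[-0.53, 0.2] [-0.54, 0.16] [-0.55, 0.1] [-0.56, 0.04] [-0.56, -0.02] [-0.56, -0.08]
```

```bash
python3 -m creep '[[[2.4,-0.53,0.20,0,0,0,0],[2.4,-0.54,0.16,0,0,0,0],[2.4,-0.55,0.10,0,0,0,0],[2.4,-0.56,0.04,0,0,0,0],[2.4,-0.56,-0.02,0,0,0,0],[2.4,-0.56,-0.08,0,0,0,0],[2.4,0,0,0,0,0,0],[2.4,0,0,0,0,0,0]]]' && python3 f.py 8 6
```

```text
clock: 16.45
tcp_pos: [0.5462, 0.0562, 0.101]
ee_rot: [-0.003, 1.0, -0.001, -0.001]
ft_force: [-2.7, -0.0, 9.5]
grip_width: 0.315
finger_force: 39.7
t 16.45 tcp [546.21  56.22] z 0.101 F [-2.7 -0.   9.5] bush [545.54  56.21]
axis [537.73   2.23] R 54.51 ang 98.85 tcp r 54.66 tcp ang 99.55 resid [ 0.    0.12  0.05 -0.12  0.04]
[-0.55, -0.14] [-0.54, -0.18] [-0.52, -0.24] [-0.49, -0.29] [-0.46, -0.34] [-0.42, -0.38] [-0.38, -0.43] [-0.33, -0.46]
```

```bash
python3 -m creep '[[[2.4,-0.55,-0.14,0,0,0,0],[2.4,-0.54,-0.18,0,0,0,0],[2.4,-0.52,-0.24,0,0,0,0],[2.4,-0.49,-0.29,0,0,0,0],[2.4,-0.46,-0.34,0,0,0,0],[2.4,-0.42,-0.38,0,0,0,0],[2.4,0,0,0,0,0,0],[2.4,0,0,0,0,0,0]]]' && python3 f.py 8 6
```

```text
clock: 17.45
tcp_pos: [0.576, 0.0419, 0.101]
ee_rot: [-0.004, 1.0, 0.0, -0.001]
ft_force: [-3.2, 0.9, 9.7]
grip_width: 0.312
finger_force: 39.7
t 17.45 tcp [575.99  41.88] z 0.101 F [-3.2  0.9  9.7] bush [575.18  42.11]
axis [537.87   2.12] R 54.65 ang 133.52 tcp r 55.08 tcp ang 134.3 resid [ 0.15  0.08 -0.1  -0.02  0.04]
[-0.36, -0.45] [-0.34, -0.46] [-0.29, -0.49] [-0.24, -0.52] [-0.18, -0.54] [-0.13, -0.56] [-0.07, -0.57] [-0.01, -0.57]
```

```bash
python3 -m creep '[[[2.4,-0.36,-0.45,0,0,0,0],[2.4,-0.34,-0.46,0,0,0,0],[2.4,-0.29,-0.49,0,0,0,0],[2.4,-0.24,-0.52,0,0,0,0],[2.4,-0.18,-0.54,0,0,0,0],[2.4,-0.13,-0.56,0,0,0,0],[2.4,0,0,0,0,0,0],[2.4,0,0,0,0,0,0]]]' && python3 f.py 8 6
```

```text
clock: 18.45
tcp_pos: [0.5923, 0.0126, 0.101]
ee_rot: [-0.004, 1.0, 0.001, 0.0]
ft_force: [-1.3, 2.7, 6.9]
grip_width: 0.313
finger_force: 39.6
t 18.45 tcp [592.32  12.58] z 0.101 F [-1.3  2.7  6.9] bush [591.98  13.26]
axis [538.11   1.88] R 54.89 ang 168.33 tcp r 55.25 tcp ang 169.09 resid [ 0.18 -0.02 -0.06 -0.19  0.17]
[-0.04, -0.58] [-0.02, -0.57] [0.04, -0.57] [0.1, -0.57] [0.16, -0.55] [0.22, -0.53] [0.27, -0.51] [0.32, -0.47]
```

```bash
python3 -m creep '[[[2.4,-0.06,-0.58,0,0,0,0],[2.4,-0.02,-0.57,0,0,0,0],[2.4,0.04,-0.57,0,0,0,0],[2.4,0.10,-0.57,0,0,0,0],[2.4,0.16,-0.55,0,0,0,0],[2.4,0.22,-0.53,0,0,0,0],[2.4,0,0,0,0,0,0],[2.4,0,0,0,0,0,0]]]' && python3 f.py 8 6
```

```text
clock: 19.45
tcp_pos: [0.5881, -0.0222, 0.1008]
ee_rot: [-0.004, 1.0, 0.0, -0.0]
ft_force: [0.0, 1.0, 5.7]
grip_width: 0.314
finger_force: 39.7
t 19.45 tcp [588.09 -22.2 ] z 0.1008 F [0.  1.  5.7] bush [588.09 -21.95]
axis [538.22   1.72] R 55.0 ang 205.47 tcp r 55.3 tcp ang 205.71 resid [ 0.07 -0.02 -0.25 -0.02  0.2 ]
[0.31, -0.49] [0.33, -0.47] [0.38, -0.43] [0.42, -0.39] [0.46, -0.35] [0.49, -0.3] [0.52, -0.24] [0.54, -0.19]
```

```bash
python3 -m creep '[[[2.4,0.30,-0.49,0,0,0,0],[2.4,0.33,-0.47,0,0,0,0],[2.4,0.38,-0.43,0,0,0,0],[2.4,0.42,-0.39,0,0,0,0],[2.4,0.46,-0.35,0,0,0,0],[2.4,0.49,-0.30,0,0,0,0],[2.4,0,0,0,0,0,0],[2.4,0,0,0,0,0,0]]]' && python3 f.py 8 6
```

```text
clock: 20.45
tcp_pos: [0.5645, -0.0469, 0.1006]
ee_rot: [-0.004, 1.0, 0.0, -0.0]
ft_force: [-0.9, 1.3, 5.8]
grip_width: 0.31
finger_force: 39.8
t 20.45 tcp [564.5  -46.91] z 0.1006 F [-0.9  1.3  5.8] bush [564.27 -46.58]
axis [538.21   1.76] R 54.98 ang 241.79 tcp r 55.32 tcp ang 241.74 resid [-0.04 -0.25  0.01  0.24 -0.07]
[0.54, -0.21] [0.54, -0.19] [0.56, -0.13] [0.57, -0.07] [0.58, -0.01] [0.57, 0.05] [0.56, 0.11] [0.55, 0.17]
```

```bash
python3 -m creep '[[[2.4,0.53,-0.21,0,0,0,0],[2.4,0.54,-0.19,0,0,0,0],[2.4,0.56,-0.13,0,0,0,0],[2.4,0.57,-0.07,0,0,0,0],[2.4,0.58,-0.01,0,0,0,0],[2.4,0.57,0.05,0,0,0,0],[2.4,0,0,0,0,0,0],[2.4,0,0,0,0,0,0]]]' && python3 f.py 8 6
```

```text
clock: 21.45
tcp_pos: [0.5315, -0.053, 0.1006]
ee_rot: [-0.003, 1.0, -0.0, 0.0]
ft_force: [1.3, 1.4, 7.4]
grip_width: 0.313
finger_force: 39.8
t 21.45 tcp [531.46 -53.05] z 0.1006 F [1.3 1.4 7.4] bush [531.8 -52.7]
axis [538.2    1.79] R 54.97 ang 276.85 tcp r 55.25 tcp ang 277.15 resid [-0.26  0.02  0.28 -0.03 -0.11]
[0.56, 0.13] [0.55, 0.16] [0.53, 0.22] [0.51, 0.27] [0.47, 0.33] [0.44, 0.37] [0.4, 0.42] [0.35, 0.46]
```

```bash
python3 -m creep '[[[2.4,0.56,0.13,0,0,0,0],[2.4,0.55,0.16,0,0,0,0],[2.4,0.53,0.22,0,0,0,0],[2.4,0.51,0.27,0,0,0,0],[2.4,0.47,0.33,0,0,0,0],[2.4,0.44,0.37,0,0,0,0],[2.4,0,0,0,0,0,0],[2.4,0,0,0,0,0,0]]]' && python3 f.py 8 6
```

```text
clock: 22.45
tcp_pos: [0.501, -0.0392, 0.1006]
ee_rot: [-0.003, 1.0, -0.001, 0.001]
ft_force: [2.2, -0.8, 5.2]
grip_width: 0.316
finger_force: 39.7
t 22.45 tcp [500.96 -39.22] z 0.1006 F [ 2.2 -0.8  5.2] bush [501.51 -39.41]
axis [538.2    1.76] R 54.98 ang 311.83 tcp r 55.37 tcp ang 312.39 resid [ 0.02  0.26 -0.06 -0.14  0.17]
[0.38, 0.44] [0.36, 0.45] [0.31, 0.49] [0.26, 0.52] [0.2, 0.54] [0.14, 0.56] [0.08, 0.57] [0.02, 0.57]
```

Six rows to ~348°, then fine steps.

```bash
python3 -m creep '[[[2.4,0.38,0.44,0,0,0,0],[2.4,0.36,0.45,0,0,0,0],[2.4,0.31,0.49,0,0,0,0],[2.4,0.26,0.52,0,0,0,0],[2.4,0.20,0.54,0,0,0,0],[2.4,0.14,0.56,0,0,0,0],[2.4,0,0,0,0,0,0],[2.4,0,0,0,0,0,0]]]' && python3 f.py 8 3
```

```text
clock: 23.45
tcp_pos: [0.4838, -0.01, 0.1006]
ee_rot: [-0.003, 1.0, -0.001, 0.0]
ft_force: [1.5, -1.5, 6.7]
grip_width: 0.313
finger_force: 39.7
t 23.45 tcp [483.84 -10.03] z 0.1006 F [ 1.5 -1.5  6.7] bush [484.22 -10.4 ]
axis [538.2    1.75] R 54.98 ang 347.43 tcp r 55.62 tcp ang 347.89 resid [ 0.25 -0.07 -0.16  0.16  0.35]
[-0.01, 0.3] [0.04, 0.29] [0.02, 0.29] [0.01, 0.29] [-0.01, 0.29] [-0.02, 0.29] [-0.04, 0.29] [-0.05, 0.28]
```

```bash
python3 -m creep '[[[2.4,0.02,0.3,0,0,0,0],[2.4,0.02,0.3,0,0,0,0],[2.4,0.01,0.3,0,0,0,0],[2.4,0,0.25,0,0,0,0],[2.4,0,0,0,0,0,0],[2.4,0,0,0,0,0,0],[2.4,0,0,0,0,0,0]]]' && python3 f.py 2 1; python3 - <<'E'
from h import *
for c in('top','wrist','side'):
    s,im=shot(c,c+'9.png')
    for n in('pointer','pack'):
        for r in arm.pinpoint(n,c)[:1]: print(c,n,r,at(c,*r['centre'],.082 if n=='pointer' else .012,s))
E
```

```text
clock: 24.32
tcp_pos: [0.4827, 0.0007, 0.1006]
ee_rot: [-0.003, 1.0, -0.002, -0.0]
ft_force: [-0.1, -2.4, 8.7]
grip_width: 0.316
finger_force: 39.7
t 24.325 tcp [482.68   0.74] z 0.1006 F [-0.1 -2.4  8.7] bush [4.8266e+02 1.4000e-01]
axis [538.2    1.75] R 54.98 ang 358.46 tcp r 55.54 tcp ang 359.07 resid [-0.07 -0.16  0.16  0.35  0.59]
[-0.06, 0.1] [-0.0, 0.1] 
top pack {'centre': [190.7, 376.6], 'confidence': 0.75} [ 0.5418805  -0.19109946  0.012     ]
wrist pointer {'centre': [157.8, 318.4], 'confidence': 0.9} [0.43175071 0.00044672 0.082     ]
wrist pack {'centre': [254.0, 115.6], 'confidence': 0.6} [ 0.53619657 -0.20199182  0.012     ]
side pointer {'centre': [181.9, 282.2], 'confidence': 0.7} [0.42919419 0.00590424 0.082     ]
side pack {'centre': [243.3, 342.9], 'confidence': 0.51} [ 0.5344642  -0.18424906  0.012     ]
```

```bash
python3 -m creep '[[[2.4,-0.02,0.14,0,0,0,0],[2.4,0,0,0,0,0,0],[2.4,0,0,0,0,0,0],[2.4,0,0,0,0,0,0]]]' && python3 f.py 2 1
```

```text
clock: 25.28
tcp_pos: [0.4827, 0.0019, 0.1005]
ee_rot: [-0.003, 1.0, -0.002, -0.001]
ft_force: [0.6, -2.3, 8.6]
grip_width: 0.312
finger_force: 39.7
t 25.275 tcp [482.68   1.93] z 0.1005 F [ 0.6 -2.3  8.6] bush [482.83   1.34]
axis [538.2    1.74] R 54.98 ang 359.69 tcp r 55.52 tcp ang 0.29 resid [-0.16  0.16  0.35  0.59  0.39]
[-0.06, 0.1] [-0.0, 0.1]
```

```bash
python3 -m creep '[[[3.2,0,0,0,0,0,0],[4.2,0,0,0,0,0,0],[5.5,0,0,0,0,0,0],[6.5,0,0,0,0,0,0],[7,0,0,-0.5,0,0,0],[7,0,0,-2,0,0,0],[7,0,0,-4,0,0,0],[7,0,0,-4,0,0,0],[7,0,0,0,0,0,0],[7,0,0,0,0,0,0]]]'; python3 - <<'E'
from h import *
np.set_printoptions(precision=4,suppress=True)
st,im=shot('wrist','w10.png')
for n,z in dict(pack=.012,pointer=.082,bush=.086,crank_grip=.086).items():
    for r in arm.pinpoint(n,'wrist')[:1]: print(n,np.array(r['centre']),round(r['confidence'],2),at('wrist',*r['centre'],z,st)[:2])
a=np.asarray(im).astype(int);m=((a[...,0]-np.maximum(a[...,1],a[...,2]))>60).astype(np.uint8)
n,l,s,c=cv2.connectedComponentsWithStats(m)
for i in range(1,n):
    if s[i,4]>8 and s[i,4]<2000: print(s[i],c[i],at('wrist',c[i][1],c[i][0],.083,st))
c=cv2.imread('pics/w10.png')[70:330,60:440];cv2.imwrite('pics/c10.png',cv2.resize(c,None,fx=2,fy=2,interpolation=cv2.INTER_CUBIC))
E
```

```text
clock: 26.52
tcp_pos: [0.483, 0.0044, 0.2051]
ee_rot: [-0.004, 1.0, -0.0, -0.0]
ft_force: [-0.1, 0.9, 0.4]
grip_width: 0.817
finger_force: 0.0
pack [218.2 156. ] 0.68 [ 0.5387 -0.2033]
pointer [138.8 312.3] 0.73 [ 0.4344 -0.0008]
bush [191.3 311.2] 0.82 [ 0.4804 -0.0016]
crank_grip [194.1 314.5] 0.74 [0.4829 0.0014]
[313 131   5   7  25] [315.28 133.88] [0.43   0.0018 0.083 ]
[312 167   3  10  30] [313.  171.5] [ 0.4631 -0.0001  0.083 ]
```

View pics/c10.png

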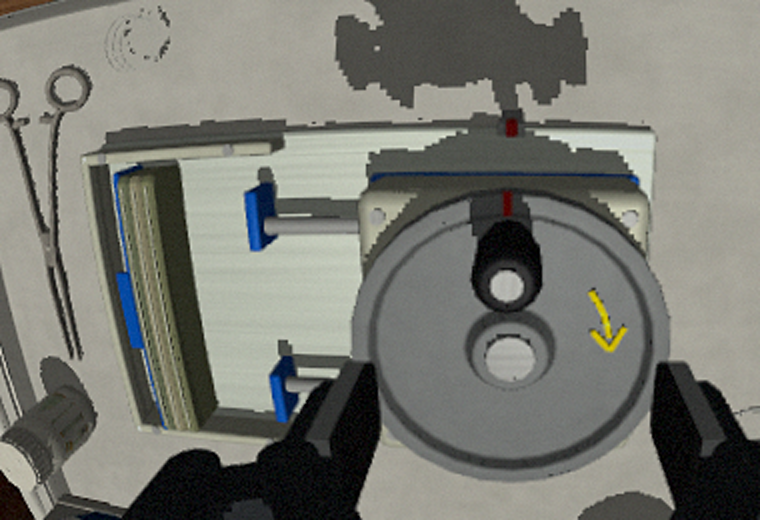

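```bash
python3 - <<'E'
from h import *
np.set_printoptions(precision=4,suppress=True)
for f,p,q in(('w6',[.4831,-.0009,.1708],[-.003,1,0,0]),('w5',[.5369,-.153,.199],[-.0037,1,-.0005,.0015]),('w10',[.483,.0044,.2051],[-.004,1,0,0])):
    st=dict(tcp_pos=p,ee_rot=q)
    a=cv2.imread(f'pics/{f}.png').astype(int);m=((a[...,2]-np.maximum(a[...,1],a[...,0]))>60).astype(np.uint8)
    n,l,s,c=cv2.connectedComponentsWithStats(m)
    for i in range(1,n):
        if 8<s[i,4]<2000: print(f,s[i],c[i],at('wrist',c[i][1],c[i][0],.083,st))
E
```

```text
w6 [320 135   5   8  39] [322.0513 138.5897] [0.4302 0.0018 0.083 ]
w6 [320 176   5  13  48] [321.7917 181.9167] [0.4637 0.0019 0.083 ]
w5 [486  79   5   7  29] [487.7241  81.7931] [ 0.428  -0.0002  0.083 ]
w5 [486 111   4  11  35] [487.1143 115.8571] [0.4596 0.0011 0.083 ]
w10 [313 131   5   7  25] [315.28 133.88] [0.4301 0.0017 0.083 ]
w10 [312 167   3  10  30] [313.  171.5] [ 0.4632 -0.      0.083 ]
```

```bash
python3 -m creep '[[[7,0,0,4,0,0,0],[6,0,0,4,0,0,0],[5,0,0,2.4,0,0,0],[4,0,-0.1,0,0,0,0],[3.2,0,0,0,0,0,0],[2.4,0,0,0,0,0,0],[2.4,0,0,0,0,0,0],[2.4,0,0,0,0,0,0],[2.4,0,0,0,0,0,0]]]' && python3 f.py 2 1
```

```text
clock: 27.9
tcp_pos: [0.4836, 0.0033, 0.1017]
ee_rot: [-0.003, 1.0, -0.0, 0.0]
ft_force: [-0.7, -3.2, 3.4]
grip_width: 0.315
finger_force: 39.7
t 27.9 tcp [483.62   3.26] z 0.1017 F [-0.7 -3.2  3.4] bush [483.46   2.47]
axis [538.2    1.74] R 54.98 ang 0.86 tcp r 54.6 tcp ang 1.7 resid [ 0.15  0.35  0.59  0.39 -0.23]
[0.03, 0.1] [-0.01, 0.1]
```

```bash
cat > red.py <<'E'
from h import *
np.set_printoptions(precision=4,suppress=True)
for k in range(3):
    st,a=shot('wrist');a=np.asarray(a).astype(int);m=((a[...,0]-np.maximum(a[...,1],a[...,2]))>45).astype(np.uint8);m[:,:250]=0;m[:,400:]=0
    n,l,s,c=cv2.connectedComponentsWithStats(m)
    for i in range(1,n):
        if s[i,4]>8: print(s[i],at('wrist',c[i][1],c[i][0],.083,st))
print(st['tcp_pos'],st['ft_force'])
E
python3 red.py
```

```text
[312 144   9  16 128] [0.4295 0.0017 0.083 ]
[312 203   7  19 132] [0.4632 0.0013 0.083 ]
[312 144   9  16 131] [0.4294 0.0017 0.083 ]
[312 203   7  19 133] [0.4632 0.0013 0.083 ]
[312 144   9  16 132] [0.4294 0.0018 0.083 ]
[312 203   7  19 133] [0.4632 0.0014 0.083 ]
[0.4836 0.0034 0.1016] [-0.3913 -2.2986  4.7889]
```

```bash
python3 -m creep '[[[2.4,0,0.05,0,0,0,0],[2.4,0,0,0,0,0,0],[2.4,0,0,0,0,0,0]]]'; python3 red.py; python3 -m creep '[[[2.4,0,-0.06,0,0,0,0],[2.4,0,0,0,0,0,0],[2.4,0,0,0,0,0,0]]]'; python3 red.py
```

```text
clock: 28.42
tcp_pos: [0.4835, 0.0042, 0.1014]
ee_rot: [-0.004, 1.0, 0.0, 0.0]
ft_force: [-1.0, -4.2, 5.7]
grip_width: 0.312
finger_force: 39.8
[310 144   9  16 126] [0.4293 0.0018 0.083 ]
[312 203   8  19 128] [0.4632 0.0024 0.083 ]
[311 144   8  16 125] [0.4293 0.0018 0.083 ]
[312 203   8  19 127] [0.4633 0.0024 0.083 ]
[310 144   9  16 125] [0.4293 0.0018 0.083 ]
[312 203   8  20 129] [0.4632 0.0024 0.083 ]
[0.4835 0.0043 0.1014] [-0.7317 -2.7852  5.3995]
clock: 28.95
tcp_pos: [0.4836, 0.004, 0.1014]
ee_rot: [-0.004, 1.0, 0.0, 0.0]
ft_force: [-0.2, -2.3, 3.9]
grip_width: 0.311
finger_force: 39.8
[311 144   9  16 133] [0.4294 0.0018 0.083 ]
[313 203   7  19 132] [0.4631 0.0026 0.083 ]
[311 144   9  16 133] [0.4294 0.0018 0.083 ]
[313 203   7  19 132] [0.4631 0.0026 0.083 ]
[311 144   9  16 131] [0.4294 0.0018 0.083 ]
[313 203   7  19 131] [0.463  0.0026 0.083 ]
[0.4835 0.004  0.1014] [-0.0868 -1.5346  5.2156]
```

```bash
python3 -m creep '[[[2.4,0,-0.08,0,0,0,0],[2.4,0,0,0,0,0,0],[2.4,0,0,0,0,0,0]]]'; python3 red.py; python3 -m creep '[[[3.0,0,0,0,0,0,0],[3.4,0,0,0,0,0,0],[4.2,0,0,0,0,0,0],[5.5,0,0,0,0,0,0],[6.5,0,0,0,0,0,0],[6.5,0,0,0,0,0,0]]]'; python3 red.py
```

```text
clock: 29.48
tcp_pos: [0.4836, 0.0036, 0.1014]
ee_rot: [-0.004, 1.0, 0.001, 0.0]
ft_force: [-0.9, -0.8, 4.7]
grip_width: 0.309
finger_force: 39.8
[312 144   8  16 123] [0.4294 0.0017 0.083 ]
[313 203   8  19 131] [0.4632 0.0023 0.083 ]
[312 144   8  16 122] [0.4294 0.0018 0.083 ]
[313 203   8  20 133] [0.4632 0.0024 0.083 ]
[312 144   8  16 123] [0.4294 0.0017 0.083 ]
[313 203   8  20 133] [0.4632 0.0023 0.083 ]
[0.4836 0.0036 0.1014] [-1.5691 -1.9806  5.2651]
clock: 30.38
tcp_pos: [0.4835, 0.0028, 0.1013]
ee_rot: [-0.004, 1.0, 0.0, 0.0]
ft_force: [0.0, 1.2, 0.5]
grip_width: 0.763
finger_force: 0.0
[313 144   9  16 129] [0.4294 0.0017 0.083 ]
[315 203   7  20 132] [0.4632 0.0025 0.083 ]
[313 144   9  16 129] [0.4294 0.0017 0.083 ]
[315 203   7  19 127] [0.4631 0.0025 0.083 ]
[313 144   9  16 130] [0.4294 0.0017 0.083 ]
[315 203   7  20 131] [0.4631 0.0025 0.083 ]
[0.4835 0.0028 0.1013] [ 0.8524  0.1677 -0.1742]
```

```bash
python3 -m creep '[[[6.5,0,0,-2,0,0,0],[7,0,0,-5,0,0,0],[7,0,0,0,0,0,0],[7,0,0,0,0,0,0],[7,0,0,0,0,0,0]]]'; sed -i 's/>45/>60/' red.py; python3 red.py; python3 -c "
from h import *
shot('wrist')
for n in('bush','pointer','pack'):
    for r in arm.pinpoint(n,'wrist')[:1]: print(n,r['confidence'],at('wrist',*r['centre'],dict(bush=.086,pointer=.082,pack=.012)[n],arm.read_state()))"
```

```text
clock: 31.15
tcp_pos: [0.4826, 0.0026, 0.1703]
ee_rot: [-0.004, 1.0, -0.0, -0.001]
ft_force: [-0.1, -0.1, 0.2]
grip_width: 0.818
finger_force: 0.0
[315 136   6   8  35] [0.4301 0.0017 0.083 ]
[317 176   4  13  46] [0.463  0.0027 0.083 ]
[315 136   5   8  35] [0.4303 0.0017 0.083 ]
[316 176   5  13  47] [0.4632 0.0025 0.083 ]
[315 135   6   9  38] [0.4302 0.0018 0.083 ]
[316 176   5  13  48] [0.4631 0.0026 0.083 ]
[0.4827 0.0027 0.1703] [0.3298 0.0447 0.1529]
pack 0.68 [ 0.53752082 -0.20371035  0.012     ]
```

```bash
python3 -m creep '[[[7,0,0,-4,0,0,0],[7,0,0,-4,0,0,0],[7,0,0,0,0,0,0],[7,0,0,0,0,0,0]]]'; python3 -c "
from plant import arm
print(arm.job_done())"
```

```text
clock: 32.0
tcp_pos: [0.4829, 0.0025, 0.2508]
ee_rot: [-0.004, 1.0, -0.0, -0.0]
ft_force: [-0.6, -0.7, -0.5]
grip_width: 0.817
finger_force: 0.0
the job is handed in; nothing more can be done
None
```

I loaded the pack, cranked the wheel one clockwise turn that pushed it into the row, and handed the job in at 32 s with the gripper clear; the red mark stands about 0.8 mm (roughly 0.6°) past the pointer, after I regripped and nudged it on because the first release left it about 1.7 mm short, and side load on the grip read under about 5 N after each move.

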